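Load the paint-tube rack and latch its gate

TASK

Lay the green and the blue paint tube in the rack, one in each pair of notches, so that both lie level and lengthwise between the end wall and the gate. Then push the hinged gate fully shut so that its sprung latch snaps in behind the strike. Leave the violet jar and the twin steel cup where they stand.

Things in the scene. Friction and masses are not known exactly. Their poses are not given: they have to be found in the camera images.
- rack: low open-topped wooden rack for paint tubes, fixed to the table, 202 x 144 mm, with a gate at its -x end and a fixed end wall at +x. Origin: centre of its underside, on the table; x along the rack, y across, z up. Base board top 9 mm high, side rails 18 mm. End wall's inner face at x = +83 mm, 54 mm high; inner face of the shut gate at x = -83 mm
- notch0 (a point): middle of the first tube place (rack y = +38), half-way between its two notches, at their floor height, 24 mm above the table; axes as the rack's. The notches are in two 14 mm thick cross boards at rack x = -38 and +38 mm, open for fingers between them; 44 mm wide at the floor, 60 mm at the top, 14 mm higher. A tube lies along x, either way round
- notch1 (a point): the same for the second tube place (rack y = -38 mm)
- gate (a joint): hinge angle of the gate, rad: 0 = shut against its stop, grows as it swings outward; light friction holds it where it stands. A wooden panel 16 mm thick, 12 to 54 mm above the table, its free edge 134 mm from the hinge axis. Closing turns it counter-clockwise seen from above
- gate_hinge (a point): point on the gate's vertical hinge axis, mid thickness, 33 mm above the table, at rack x = -91, y = +68 mm. It turns with the gate: -y points along the gate from hinge to free edge, -x out of its outer face (8 mm away); at gate angle 0 its axes are the rack's. A 54 mm high post stands beside it at rack y = +72 to +84 mm
- gate_push (a point): point on the gate's flat outer face, 112 mm from the hinge axis, 33 mm above the table; -x points out of the face; push along +x. Riding over the strike takes about 3 to 10 N here, in the last 0.14 rad
- latch (a joint): sprung steel bolt in the gate's free edge, m: 0 = fully out (11 mm proud of the edge), grows to 0.0105 as the brass strike presses its bevel in; springs back to 0 once the gate is fully shut. The strike stands on a 54 mm high post, at rack x = -107 to -83, y = -80 to -92 mm: keep pushing fingers off it
- tube_green_center (a point): centre of the green paint tube (half-way up), lying on the table: 39 wide x 133 long x 30 mm high, 0.11 kg; y along the tube toward its cap, z up. The metal body runs from y = -60 (flat crimped tail, 39 wide) to +49 mm, then the round cap
- tube_blue_center (a point): centre of the blue paint tube (half-way up), lying on the table: 40 wide x 138 long x 31 mm high, 0.12 kg; y along the tube toward its cap, z up. The metal body runs from y = -62 (flat crimped tail) to +52 mm, then the round cap
- jar_violet: bystander: small jar of violet paint with a white lid, diameter 50, height 58 mm; origin at the centre of its underside
- dipper: bystander: low steel twin cup (dipper), 39 x 81 mm (long in its y), 22 mm high; origin at the centre of its underside

How it is judged:
On the way, in this order (a step that is already met when the one before it is completed fails the run):
1. both tubes lie level in the rack, one in each pair of notches, while the gate is still open (over 0.2 rad) ((((x of tube_green_center in the frame of notch0 between -0.018 and 0.018 m and y of tube_green_center in the frame of notch0 between -0.009 and 0.009 m and z of tube_green_center in the frame of notch0 between 0.008 and 0.021 m and angle between tube_green_center's own z axis and vertical below 0.14 rad and angle between the y axis of tube_green_center and the x axis of rack, either way round below 0.14 rad) and (x of tube_blue_center in the frame of notch1 between -0.018 and 0.018 m and y of tube_blue_center in the frame of notch1 between -0.009 and 0.009 m and z of tube_blue_center in the frame of notch1 between 0.008 and 0.021 m and angle between tube_blue_center's own z axis and vertical below 0.14 rad and angle between the y axis of tube_blue_center and the x axis of rack, either way round below 0.14 rad)) or ((x of tube_green_center in the frame of notch1 between -0.018 and 0.018 m and y of tube_green_center in the frame of notch1 between -0.009 and 0.009 m and z of tube_green_center in the frame of notch1 between 0.008 and 0.021 m and angle between tube_green_center's own z axis and vertical below 0.14 rad and angle between the y axis of tube_green_center and the x axis of rack, either way round below 0.14 rad) and (x of tube_blue_center in the frame of notch0 between -0.018 and 0.018 m and y of tube_blue_center in the frame of notch0 between -0.009 and 0.009 m and z of tube_blue_center in the frame of notch0 between 0.008 and 0.021 m and angle between tube_blue_center's own z axis and vertical below 0.14 rad and angle between the y axis of tube_blue_center and the x axis of rack, either way round below 0.14 rad))) and value of joint gate above 0.2 rad), for 0.2 s.
2. the gate is shut (within 0.025 rad) with the latch bolt sprung back out (within 2 mm) (value of joint gate below 0.025 rad and value of joint latch below 0.002 m), for 0.2 s.
At the end, for the whole second after the job is handed in: Each pair of notches holds one of the two tubes: centre within 18 mm of the notch point along the rack, 9 mm across it and 8 to 21 mm above it, level and lengthwise within 0.14 rad; the gate is within 0.025 rad of shut and the latch bolt is out to within 2 mm, so it holds behind the strike (all of step 2 and (((x of tube_green_center in the frame of notch0 between -0.018 and 0.018 m and y of tube_green_center in the frame of notch0 between -0.009 and 0.009 m and z of tube_green_center in the frame of notch0 between 0.008 and 0.021 m and angle between tube_green_center's own z axis and vertical below 0.14 rad and angle between the y axis of tube_green_center and the x axis of rack, either way round below 0.14 rad) and (x of tube_blue_center in the frame of notch1 between -0.018 and 0.018 m and y of tube_blue_center in the frame of notch1 between -0.009 and 0.009 m and z of tube_blue_center in the frame of notch1 between 0.008 and 0.021 m and angle between tube_blue_center's own z axis and vertical below 0.14 rad and angle between the y axis of tube_blue_center and the x axis of rack, either way round below 0.14 rad)) or ((x of tube_green_center in the frame of notch1 between -0.018 and 0.018 m and y of tube_green_center in the frame of notch1 between -0.009 and 0.009 m and z of tube_green_center in the frame of notch1 between 0.008 and 0.021 m and angle between tube_green_center's own z axis and vertical below 0.14 rad and angle between the y axis of tube_green_center and the x axis of rack, either way round below 0.14 rad) and (x of tube_blue_center in the frame of notch0 between -0.018 and 0.018 m and y of tube_blue_center in the frame of notch0 between -0.009 and 0.009 m and z of tube_blue_center in the frame of notch0 between 0.008 and 0.021 m and angle between tube_blue_center's own z axis and vertical below 0.14 rad and angle between the y axis of tube_blue_center and the x axis of rack, either way round below 0.14 rad)))); the robot touches nothing.
It fails at once if the violet jar is shifted by more than 20 mm or tipped by more than 0.3 rad (distance of jar_violet from where it was at the start of the episode above 0.02 m or angle between jar_violet's own z axis and vertical above 0.3 rad).
It fails at once if the twin steel cup is shifted by more than 20 mm or tipped by more than 0.3 rad (distance of dipper from where it was at the start of the episode above 0.02 m or angle between dipper's own z axis and vertical above 0.3 rad).
It also fails if it takes over 67 s, if anything falls off the work surface, if the arm or the gripper's body presses on something with over 40 N, if the wrist force passes 120 N, or if a joint passes its speed limit or range.

ROBOT

A 6-joint arm with a two-finger parallel gripper is mounted at the origin on a cart in front of the work surface, level with it; the furniture and walls round the work are solid. World frame = base frame: x ahead of the robot, y to its left, z up, the work surface at z = 0. Lengths are in m, angles in rad, forces in N, time in s.
With the tool pointing down it reaches from about 0.375 to 0.975 m from the base axis. Payload 3.8 kg.
Tool frame: the origin (TCP) lies at the very end of the fingers, on their centre line; the grasp point (between the pads) lies 19 mm behind it; z points along the fingers, y is the direction in which the jaws open and shut (so a half turn about z gives the same grasp; the last joint's range is limited). The gripper opens to 85 mm and grips with 20 to 120 N. Pads are 22 mm wide; open, the fingers measure 114 mm over their backs; the gripper's body (76 mm by 85 mm) begins 54 mm behind the grasp point. The pads swing forward as they close: fully open they stand 13 mm farther back than shut.
Start: joints at [-0.037, 0.264, 1.604, -0, 1.274, -0.037], TCP at [0.675, -0, 0.231] pointing down, gripper open.
Joint ranges: [-2.63, 2.63], [-0.94, 2.18], [0.31, 2.57], [-1.31, 4.45], [0, 2.66], [-2.55, 2.55]. Speed limits (rad/s): [2.57, 2.57, 3.14, 3.14, 3.14, 3.14].

INTERFACE

Orientations are given as a rotation vector (axis times angle).
In Python, from workcell import bot, viewer, finish_job gives the robot as it stands.
- The arm moves only by the tool servo_tool, never from a script. Its argument "plan" is a list that holds one entry, the list of rows, each a list of 6 numbers: the shift along the tool's x, y, z in cm, then the turn, a rotation vector about the tool's x, y, z in degrees. A call has 1 to 20 rows; each row is the pose to reach, as a shift and turn from the pose measured when the call began, along the tool's axes at that moment; what a row does not reach only later rows make up. A row lasts 1/12 s, in which the tool goes at most 41.7 mm and 7.16 degrees, less where a joint would pass 70% of its speed; a pose out of reach is approached as far as the arm can. A call with a gripper value outside its range is refused whole. "claw" is the finger opening in cm, from 0 to 8.54, set as the call begins (left out, the last holds). The fingers move at their own pace and stop on an object; "grip_force" is the grip in N (left out, the last holds). Time passes only in rows, so rows that repeat a pose let the fingers close. It gives the time, the measured TCP pose, the force and the opening at its end, in the units of the state.
- bot.read_state(): the state, without advancing time (a new reading comes with each control period).
- viewer.read_camera(name): name is "scene" or "side" or "wrist"; returns a dict with "color" (400x640x3 uint8, red, green, blue), "fx", "fy", "cx", "cy" (pixels), "eye" and "rotation" of the camera in the world; the wrist camera has in their place "T_tool_cam" (4x4, takes a point from camera to tool coordinates, whose origin is the TCP and whose axes are the flange's). Camera axes: x right, y down, z forward; pixel columns grow to the right and rows downward; lengths in m; the calibration is good to about 2 mm. A picture is of the moment at which its call begins: read the wrist's pose just before it. There is no depth.
- finish_job(): hands the job in, once; it reports no verdict.
The state is a dict: "time": time; "q": joint angles; "joint_vel": joint speeds; "joint_torque": joint torques, N m; "tool_pos": TCP position; "tcp_rot": TCP orientation; "wrist_force": force on the tool from outside, world axes, zero at the start; "torque": the same for the moment, N m; "width": opening from 0.0 (shut) to 1.0 (fully open).
Only numpy, scipy, OpenCV 4.12 (cv2) and the standard library are available. Lean on these libraries where they do the work, as an engineer would, in place of code of your own. Each camera call takes 0.05 s, during which the arm holds its last target.

## Working session

There is one attempt and no reset: what is moved stays moved. The work goes in short steps, Python scripts to look and compute and a tool call to move; the robot and the scene stay as the last step left them, time stands still between calls to the robot, and variables do not carry over. Pictures are saved under pics/ and viewed, and the job is handed in when it is done.

Besides the shell and the picture viewer there is one more tool, called after ">>>" as a command line: name --argument value ..., lists and objects as JSON in quotes. servo_tool: Moves the arm, as the interface text tells. Its arguments: {"type":"object","properties":{"plan":{"type":"array"},"claw":{"type":"number"},"grip_force":{"type":"number"}},"required":["plan"]}

```bash
mkdir -p pics; ls
cat > h.py <<'E'
import numpy as np, cv2
from scipy.spatial.transform import Rotation as R
from workcell import bot, viewer, finish_job
def snap(name,fn):
    s=bot.read_state(); c=viewer.read_camera(name)
    if 'T_tool_cam' in c:
        T=np.eye(4);T[:3,:3]=R.from_rotvec(s['tcp_rot']).as_matrix();T[:3,3]=s['tool_pos']
        M=T@np.array(c['T_tool_cam']); c['eye']=M[:3,3];c['rotation']=M[:3,:3]
    cv2.imwrite('pics/'+fn+'.png',c['color'][:,:,::-1])
    np.savez('pics/'+fn+'.npz',**{k:np.array(v) for k,v in c.items()})
    return c
def load(fn): return dict(np.load('pics/'+fn+'.npz'))
def ray(c,u,v):
    d=np.array(c['rotation'])@np.array([(u-c['cx'])/c['fx'],(v-c['cy'])/c['fy'],1]);return np.array(c['eye']),d
def onz(c,u,v,z):
    e,d=ray(c,u,v);return e+d*(z-e[2])/d[2]
def tri(obs):
    A=np.zeros((3,3));b=np.zeros(3)
    for c,u,v in obs:
        e,d=ray(c,u,v);d=d/np.linalg.norm(d);P=np.eye(3)-np.outer(d,d);A+=P;b+=P@e
    p=np.linalg.solve(A,b)
    return p,[np.linalg.norm((np.eye(3)-np.outer(d,d)/(d@d))@(p-e)) for e,d in [ray(*o) for o in obs]]
def proj(c,p):
    q=np.array(c['rotation']).T@(np.array(p)-c['eye']);return c['cx']+c['fx']*q[0]/q[2],c['cy']+c['fy']*q[1]/q[2]
E
python3 - <<'E'
from h import *
for n in ['scene','side','wrist']:
    c=snap(n,n+'0'); print(n,c['eye'],c['fx'],np.round(c['rotation'],3).tolist())
s=bot.read_state();print(s)
E
```

```text
pics
scene [ 0.0183311  -0.77279459  0.78155347] 480.7083493116203 [-2.245, 0.965, -0.356]
side [-0.07338944 -1.09316322  0.62669125] 481.27959866183 [-2.026, 0.64, -0.372]
wrist [0.67415402 0.08256925 0.37242396] 318.81868161664687 [[1.0, 0.0, -0.001], [-0.0, -0.947, -0.32], [-0.001, 0.32, -0.947]]
{'time': 0.15, 'q': array([-3.69014297e-02,  2.64573389e-01,  1.60510994e+00,  6.63996281e-06,
        1.27369139e+00, -3.69059676e-02]), 'joint_vel': array([ 0.00064473, -0.00101796, -0.00410979, -0.00080176, -0.00031419,
       -0.00157054]), 'joint_torque': array([-4.44535381e-04, -5.15905774e+01, -3.67958951e+01, -2.06692371e-04,
        8.09489022e-03,  2.50629785e-05]), 'tool_pos': array([6.74412191e-01, 2.10956049e-05, 2.30225742e-01]), 'tcp_rot': array([-2.22051183e+00, -2.22051758e+00,  1.89690300e-03]), 'wrist_force': array([-1.09990543,  0.03561435,  0.02037756]), 'torque': array([-0.09125123,  0.00942556,  0.01952138]), 'width': 0.9998004356477705}
```

Run:
```python
s=open('h.py').read()
s=s.replace("    cv2.imwrite(","    else: c['rotation']=R.from_rotvec(c['rotation']).as_matrix()\n    cv2.imwrite(",1)
open('h.py','w').write(s)
import numpy as np
from scipy.spatial.transform import Rotation as R
for n in ['scene0','side0']:
    d=dict(np.load(f'pics/{n}.npz')); d['rotation']=R.from_rotvec(d['rotation']).as_matrix(); np.savez(f'pics/{n}.npz',**d)
```

```text
(no output)
```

View pics/scene0.png

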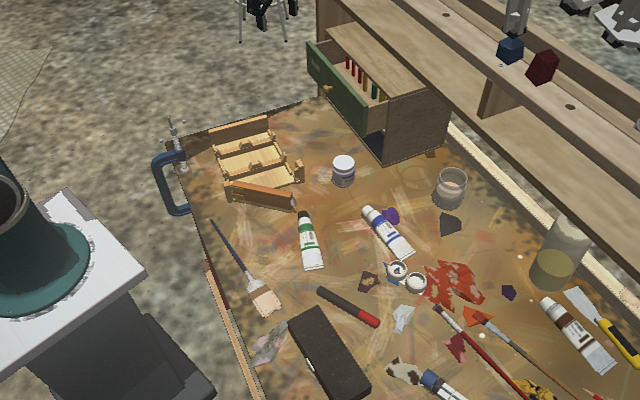

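View pics/side0.png

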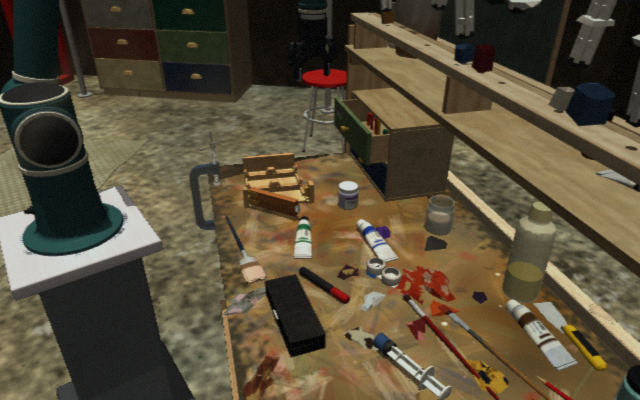

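View pics/wrist0.png

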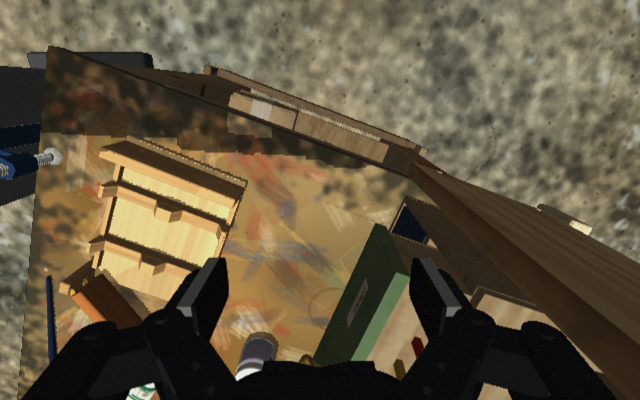

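Run:
```python
from h import *
for n in ['scene0','side0','wrist0']:
    c=load(n); print(n,[np.round(proj(c,p)).tolist() for p in [(0,0,0),(.675,0,.23),(.5,0,0),(.5,.3,0),(.7,.3,0)]])
    if n!='wrist0':
        for nm,u,v in [('green',311,240),('blue',388,232)] if n=='scene0' else [('green',304,238),('blue',376,240)]:
            print(nm,onz(c,u,v,.015))
    else: print([onz(c,u,v,0.054) for u,v in [(103,142),(246,182)]], onz(c,72,291,.054), onz(c,100,266,.024))
    print(c['fx'],c['cx'],c['cy'])
```

```text
scene0 [[32.0, 267.0], [278.0, 27.0], [233.0, 141.0], [163.0, 91.0], [221.0, 61.0]]
green [ 0.41090154 -0.35698708  0.015     ]
blue [ 0.5309523  -0.45542222  0.015     ]
480.7083493116203 322.175308208988 196.63718998370825
side0 [[74.0, 228.0], [313.0, 82.0], [262.0, 172.0], [217.0, 138.0], [270.0, 125.0]]
green [ 0.40480115 -0.3592866   0.015     ]
blue [ 0.53064402 -0.45611193  0.015     ]
481.27959866183 319.9344818662955 200.47625044626366
wrist0 [[-246.0, 161.0], [321.0, 260.0], [173.0, 161.0], [123.0, -171.0], [348.0, -171.0]]
[array([0.45844863, 0.03089948, 0.054     ]), array([ 0.5983081 , -0.01067901,  0.054     ])] [ 0.38400594 -0.14407318  0.054     ] [ 0.40079136 -0.12870503  0.024     ]
318.81868161664687 318.46525175362694 195.20450650763934
```

>>> servo_tool --plan '[[[-13,-17.5,-12,0,0,0],[-13,-17.5,-12,0,0,0],[-13,-17.5,-12,0,0,0],[-13,-17.5,-12,0,0,0],[-13,-17.5,-12,0,0,0],[-13,-17.5,-12,0,0,0],[-13,-17.5,-12,0,0,0],[-13,-17.5,-12,0,0,0],[-13,-17.5,-12,0,0,0],[-13,-17.5,-12,0,0,0]]]'

```text
time: 0.98
tool_pos: [0.4997, -0.1293, 0.3491]
tcp_rot: [-2.218, -2.22, 0.003]
wrist_force: [-0.2, 0.5, -0.3]
width: 1.001
```

Run:
```python
from h import *
c=snap('wrist','w1'); print(bot.read_state()['tool_pos'],c['eye'])
```

```text
[ 0.49978183 -0.12917641  0.34879806] [ 0.49974753 -0.04689219  0.49149846]
```

View pics/w1.png

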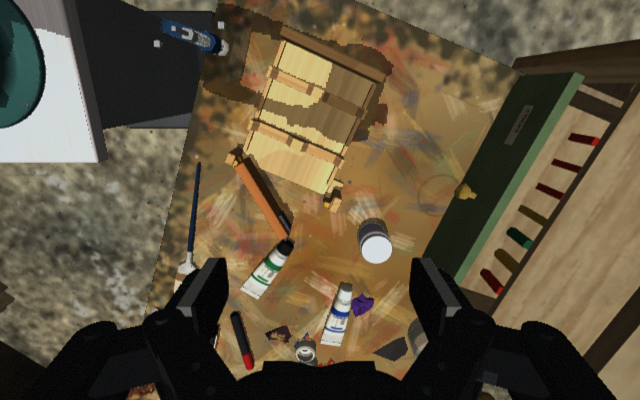

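>>> servo_tool --plan '[[[-14,0,0,0,0,0],[-14,0,0,0,0,0],[-14,0,0,0,0,0],[-14,0,0,0,0,0],[-14,0,0,0,0,0],[-14,0,0,0,0,0],[-14,0,0,0,0,0]]]'

```text
time: 1.62
tool_pos: [0.5003, -0.2679, 0.3476]
tcp_rot: [-2.215, -2.219, 0.003]
wrist_force: [-0.9, 0.8, 0.2]
width: 1.0
```

Run:
```python
from h import *
c=snap('wrist','w2'); print(bot.read_state()['tool_pos'],c['eye'])
im=cv2.imread('pics/w1.png');cv2.imwrite('pics/w1z.png',cv2.resize(im[10:260,190:420],None,fx=2.4,fy=2.4,interpolation=cv2.INTER_CUBIC))
im=cv2.imread('pics/w2.png');cv2.imwrite('pics/w2z.png',cv2.resize(im[0:250,190:440],None,fx=2.4,fy=2.4,interpolation=cv2.INTER_CUBIC))
```

```text
[ 0.50029034 -0.26767156  0.34799569] [ 0.50044803 -0.18576428  0.49021099]
```

View pics/w2z.png

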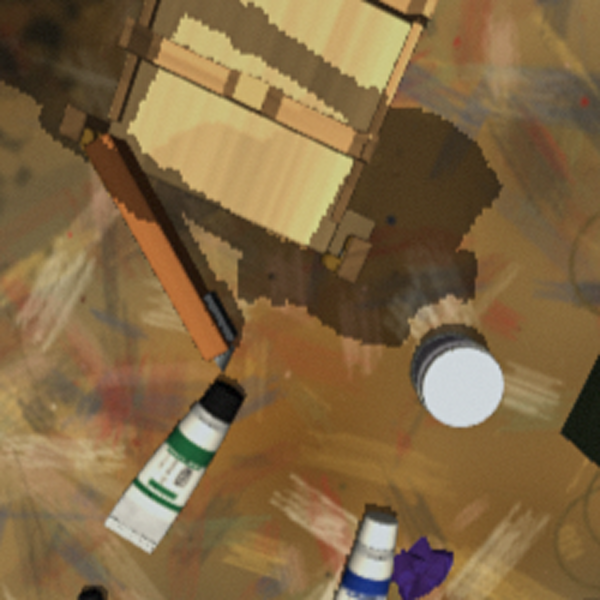

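View pics/w1z.png

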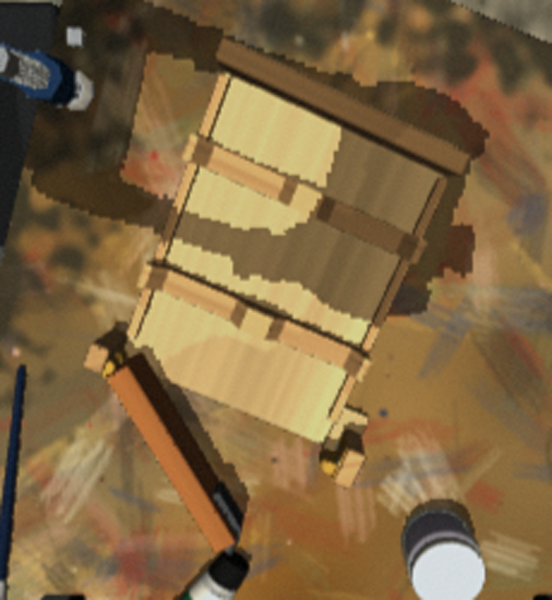

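View pics/w2.png

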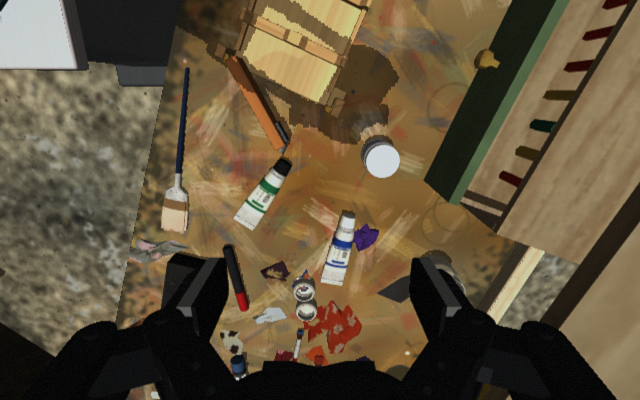

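Run:
```python
import cv2
def z(n,x0,y0,w,h,o,s=6):
    im=cv2.imread(f'pics/{n}.png')[y0:y0+h,x0:x0+w]
    im=cv2.resize(im,None,fx=s,fy=s,interpolation=cv2.INTER_CUBIC)
    for i in range(0,w,10):
        cv2.line(im,(i*s,0),(i*s,5 if i%50 else 12),(255,255,255),1);cv2.putText(im,str(x0+i),(i*s,20),0,.35,(255,255,255),1)
    for i in range(0,h,10):
        cv2.line(im,(0,i*s),(6,i*s),(255,255,255),1);cv2.putText(im,str(y0+i),(8,i*s+4),0,.35,(255,255,255),1)
    cv2.imwrite(f'pics/{o}.png',im)
z('w1',225,100,130,100,'a1');z('w1',250,20,140,100,'a2',5);z('w2',205,0,150,115,'b1',5)
```

```text
(no output)
```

View pics/a1.png

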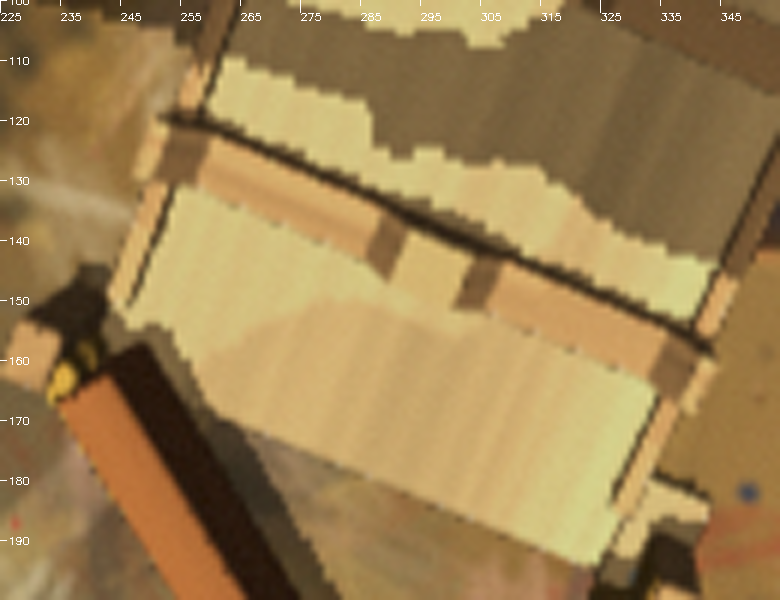

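View pics/a2.png

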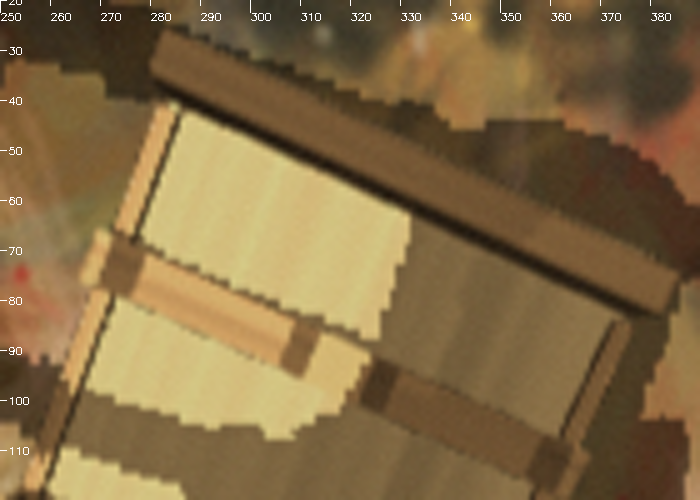

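View pics/b1.png

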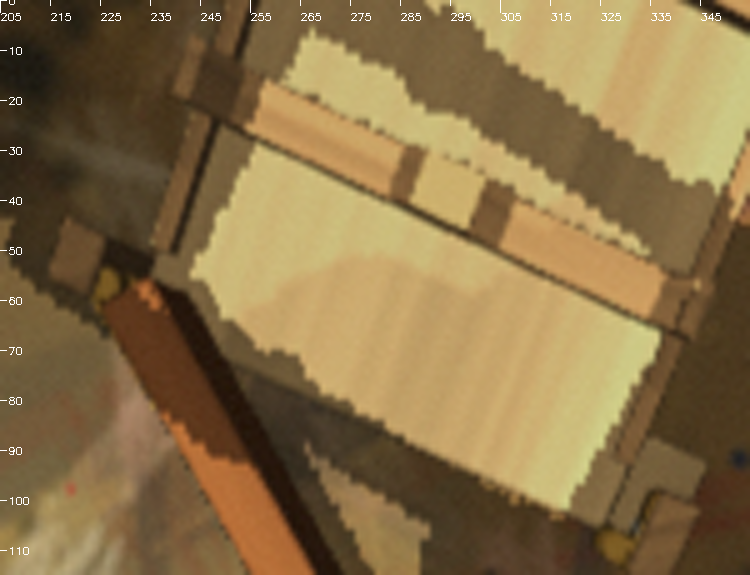

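```bash
python3 - <<'E'
from h import *
w1,w2=load('w1'),load('w2')
f1=[(292.5,137),(304.2,142.8),(300.8,150.2),(289.8,146.2)]
f2=[(290,29.6),(302.4,36.4),(299,46.4),(287.6,40)]
r1=[(314,86.4),(324.4,91),(321.6,101),(310.4,95.6)]
m=lambda a:np.mean(a,0)
F1=onz(w1,*m(f1),.038);F2=onz(w2,*m(f2),.038);B1=onz(w1,*m(r1),.038)
print('front',F1,F2,tri([(w1,*m(f1)),(w2,*m(f2))]));print('back',B1)
d=B1-F1;print(np.linalg.norm(d[:2]),np.degrees(np.arctan2(d[1],d[0])))
# end wall top outer corners z=.054
a=onz(w1,250+170/5,20+25/5,.054);b=onz(w1,250+680/5,20+272/5,.054)
a2=onz(w1,250+150/5,20+75/5,.054);b2=onz(w1,250+660/5,20+312/5,.054)
for p,q in((a,b),(a2,b2)):
    e=q-p;print('wall',p,q,np.linalg.norm(e),np.degrees(np.arctan2(e[1],e[0]))+90, (p+q)/2)
# hinge post top, strike post top
hp=[(213+0,)]
h2=onz(w2,205+78/5,258/5,.054);h1=onz(w1,225+33/6,100+352/6,.054);print('hingepost',h1,h2)
s2=onz(w2,205+667/5,537/5,.054);print('strike',s2)
# gate edge top outer
g2=[(190+x/2.4,y/2.4) for x,y in((88,145),(207,360),(230,348))]
g1=[(190+x/2.4,10+y/2.4) for x,y in((108,375),(222,548),(240,545))]
print('gate',[onz(w2,*g,.054) for g in g2],[onz(w1,*g,.054) for g in g1])
E
cat > seg.py <<'E'
from h import *
E
python3 - <<'E'
import cv2
def z(n,x0,y0,w,h,o,s=5):
    im=cv2.imread(f'pics/{n}.png')[y0:y0+h,x0:x0+w]
    im=cv2.resize(im,None,fx=s,fy=s,interpolation=cv2.INTER_CUBIC)
    for i in range(0,w,10):
        cv2.putText(im,str(x0+i),(i*s,12),0,.35,(255,255,255),1)
    for i in range(0,h,10):
        cv2.putText(im,str(y0+i),(0,i*s+4),0,.35,(255,255,255),1)
    cv2.imwrite(f'pics/{o}.png',im)
z('w2',225,120,145,110,'b2');z('w2',270,190,140,110,'b3')
z('w1',225,190,140,110,'a3'); z('w1',290,240,140,120,'a4')
E
```

```text
front [ 0.46755151 -0.12292278  0.038     ] [ 0.4675438 -0.124585   0.038    ] (array([ 0.46715329, -0.12384277,  0.03251348]), [np.float64(8.684135879143698e-06), np.float64(8.684135879256404e-06)])
back [ 0.49717379 -0.05430391  0.038     ]
0.07473973545359215 66.65048475790577
wall [0.45605162 0.02606398 0.054     ] [ 0.58505514 -0.03064615  0.054     ] 0.1409182276132372 66.26964452504468 [ 0.52055338 -0.00229109  0.054     ]
wall [0.45071694 0.01498562 0.054     ] [ 0.58054472 -0.04032749  0.054     ] 0.14111977580706644 66.9235788932571 [ 0.51563083 -0.01267093  0.054     ]
hingepost [ 0.3756784  -0.14074796  0.054     ] [ 0.37523767 -0.14219895  0.054     ]
strike [ 0.52456932 -0.20953136  0.054     ]
gate [array([ 0.38194748, -0.15241574,  0.054     ]), array([ 0.44015172, -0.26641   ,  0.054     ]), array([ 0.45358136, -0.25946897,  0.054     ])] [array([ 0.38106089, -0.15157744,  0.054     ]), array([ 0.44389144, -0.26354019,  0.054     ]), array([ 0.45533816, -0.26142297,  0.054     ])]
```

View pics/b2.png

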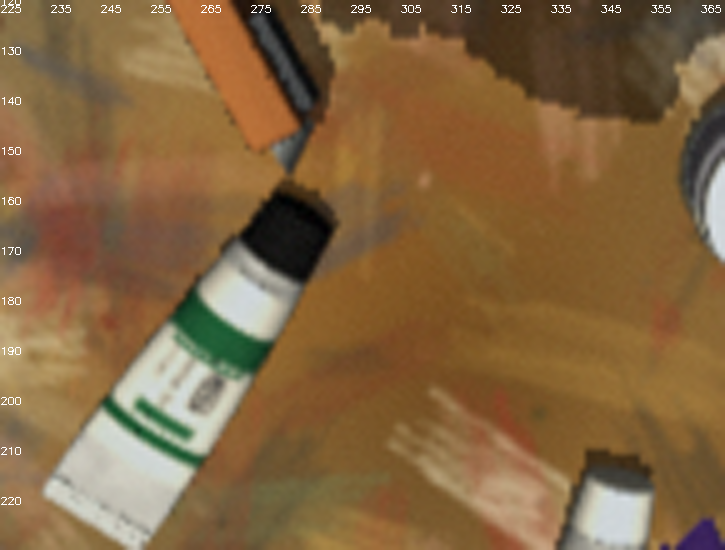

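View pics/b3.png

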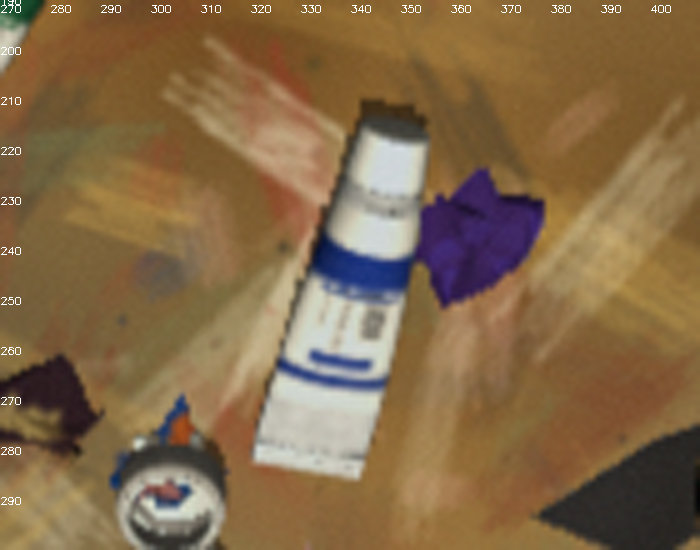

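View pics/a3.png

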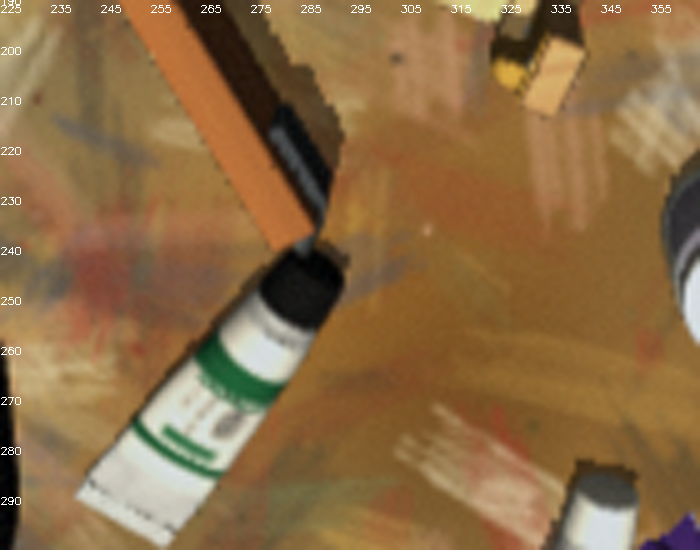

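View pics/a4.png

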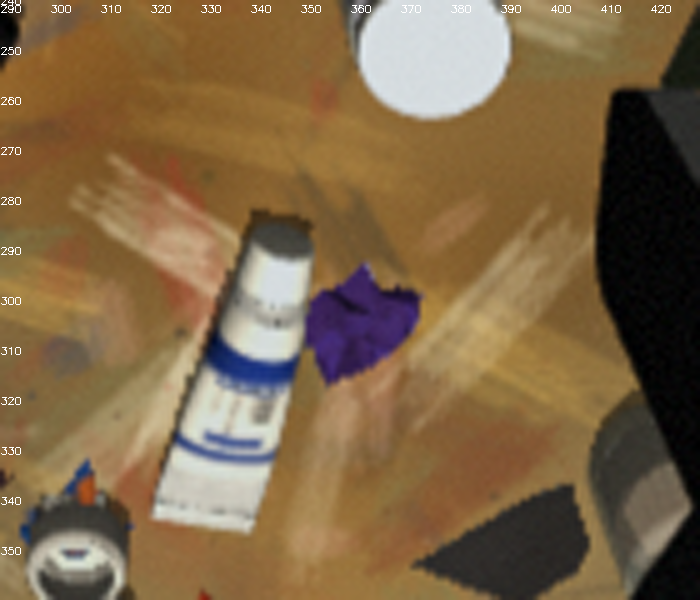

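Run:
```python
from h import *
w1,w2=load('w1'),load('w2')
P={'g_tail':((249.6,293.5),(243.5,223.8)),'g_thin':((260.4,279.6),(255.4,206.6)),'g_band':((273.4,264.4),(269.4,187)),
'g_cap':((225+302/5,190+268/5),(225+290/5,120+205/5)),
'b_tail':((330.2,344.7),(331.7,283.3)),'b_thin':((335,330),(336,264.4)),'b_band':((340.6,312.4),(343,243)),'b_ring':((290+262/5,240+310/5),(270+388/5,190+200/5))}
for k,(a,b) in P.items():
    p,e=tri([(w1,*a),(w2,*b)]);print(k,np.round(p,4),np.round(e[0],4),'z15/28:',np.round(onz(w2,*b,.015)[:2],4),np.round(onz(w2,*b,.03)[:2],4))
# tail corners at z=.015 width check
for q in [((234,218),(253,229.6)),((321,281.6),(342.4,285))]:
    A,B=[onz(w2,*x,.012)for x in q];print('tail',A,B,np.linalg.norm(A-B), np.degrees(np.arctan2(*(B-A)[[1,0]])))
# cap end bottom/top: 
print('gcap end',onz(w2,225+307/5,120+200/5,.03),onz(w2,225+307/5,120+195/5,.0))
print('bcap end top',onz(w2,270+393/5,190+142/5,.027),'bot', onz(w2,270+393/5,190+105/5,.0))
```

```text
g_tail [ 0.3734 -0.4004  0.0013] 0.0002 z15/28: [ 0.3767 -0.3944] [ 0.3806 -0.3878]
g_thin [ 0.3959 -0.3678  0.0063] 0.0 z15/28: [ 0.3979 -0.3645] [ 0.4011 -0.3588]
g_band [ 0.4218 -0.3316  0.0157] 0.0 z15/28: [ 0.4217 -0.3318] [ 0.4242 -0.3272]
g_cap [ 0.4447 -0.2889  0.022 ] 0.0005 z15/28: [ 0.4443 -0.2904] [ 0.4461 -0.2871]
b_tail [ 0.5214 -0.5124  0.0052] 0.0005 z15/28: [ 0.5215 -0.5058] [ 0.5208 -0.4957]
b_thin [ 0.5284 -0.4675  0.0167] 0.0003 z15/28: [ 0.5282 -0.4686] [ 0.5274 -0.4596]
b_band [ 0.5381 -0.425   0.0213] 0.0004 z15/28: [ 0.539  -0.4282] [ 0.5378 -0.4206]
b_ring [ 0.5423 -0.3989  0.0271] 0.0024 z15/28: [ 0.5459 -0.4047] [ 0.5445 -0.3978]
tail [ 0.36124631 -0.38550358  0.012     ] [ 0.39081423 -0.40598128  0.012     ] 0.03596662863243132 -34.705120324007105
tail [ 0.50297536 -0.50450153  0.012     ] [ 0.54036744 -0.51119035  0.012     ] 0.03798563147782952 -10.141987674521381
gcap end [ 0.45115792 -0.2855956   0.03      ] [ 0.44799273 -0.29051361  0.        ]
bcap end top [ 0.5457181  -0.37920005  0.027     ] bot [ 0.54793701 -0.37729294  0.        ]
```

```bash
cat >> h.py <<'E'
def to(x,y,z,yaw):
    """yaw: world angle of jaw axis, deg; prints shift cm, turn deg in tool axes"""
    s=bot.read_state();A=R.from_rotvec(s['tcp_rot'])
    yaw=np.radians(yaw);ty=np.array([np.cos(yaw),np.sin(yaw),0]);tz=np.array([0,0,-1.])
    B=R.from_matrix(np.c_[np.cross(ty,tz),ty,tz])
    d=A.inv().apply(np.array([x,y,z])-s['tool_pos'])*100;r=(A.inv()*B).as_rotvec(degrees=True)
    print('t',round(s['time'],2),'shift',np.round(d,2),'turn',np.round(r,2),'n>=',np.linalg.norm(d)/4.17,np.linalg.norm(r)/7.16, 'pos',np.round(s['tool_pos'],4),'w',s['width'])
E
python3 - <<'E'
from h import *
to(.4095,-.346,.12,-34.5)
E
```

```text
t 1.67 shift [-7.87 -8.98 22.83] turn [-0.33 -0.05 34.65] n>= 6.177574717062402 4.840285130035143 pos [ 0.5003 -0.2677  0.348 ] w 0.9984674555585649
```

>>> servo_tool --plan '[[[-7.9,-9,22.8,0,0,34.6],[-7.9,-9,22.8,0,0,34.6],[-7.9,-9,22.8,0,0,34.6],[-7.9,-9,22.8,0,0,34.6],[-7.9,-9,22.8,0,0,34.6],[-7.9,-9,22.8,0,0,34.6],[-7.9,-9,22.8,0,0,34.6],[-7.9,-9,22.8,0,0,34.6],[-7.9,-9,22.8,0,0,34.6],[-7.9,-9,22.8,0,0,34.6]]]' --claw 6.5

```text
time: 2.5
tool_pos: [0.4119, -0.347, 0.1232]
tcp_rot: [-2.778, -1.466, 0.002]
wrist_force: [1.1, 0.2, 0.4]
width: 0.76
```

Run:
```python
from h import *
c=snap('wrist','w3'); c=snap('scene','s3'); to(.4095,-.346,.006,-34.5)
```

```text
t 2.6 shift [-0.02 -0.26 11.73] turn [-0.02  0.08  0.14] n>= 2.814716909688748 0.022834165011131825 pos [ 0.4119 -0.3472  0.1233] w 0.7602548316061118
```

View pics/w3.png

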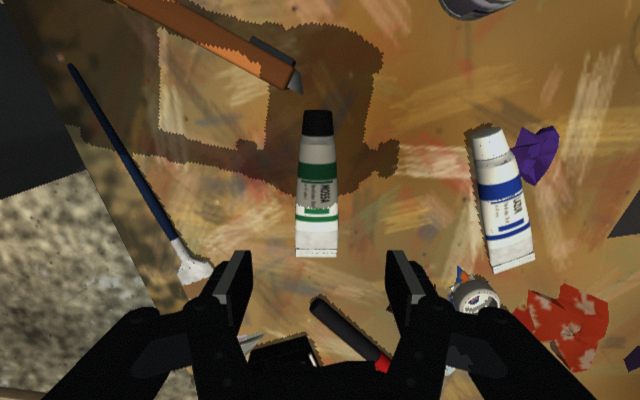

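View pics/s3.png

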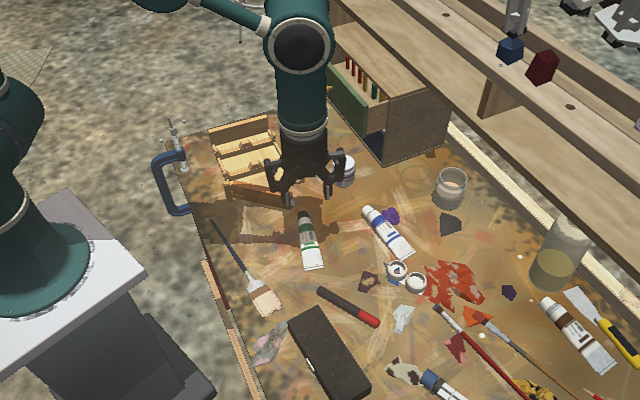

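Run:
```python
from h import *
c=load('w3');w2=load('w2')
print('tail',[onz(c,316.5,254,z) for z in(.0,.01,.02)]);print('cap',onz(c,317.5,112,.027),onz(c,317.5,111,0.0))
print('band',tri([(c,318,171),(w2,269.4,187)]),tri([(c,317,217.5),(w2,255.4,206.6)]))
```

```text
tail [array([ 0.37291949, -0.40008023,  0.        ]), array([ 0.3761373 , -0.39551061,  0.01      ]), array([ 0.37935512, -0.390941  ,  0.02      ])]
cap [ 0.44794138 -0.29247699  0.027     ] [ 0.44720624 -0.29338337  0.        ]
band (array([ 0.42190523, -0.3312507 ,  0.01662264]), [np.float64(9.298603892853888e-05), np.float64(9.298603892858702e-05)]) (array([ 0.39710684, -0.36579201,  0.01161858]), [np.float64(4.522715487318588e-05), np.float64(4.522715487313141e-05)])
```

>>> servo_tool --plan '[[[0,-0.2,4,0,0,0],[0,-0.2,8,0,0,0],[0,-0.2,9.5,0,0,0],[0,-0.2,9.5,0,0,0],[0,-0.2,9.5,0,0,0]]]'

```text
time: 3.02
tool_pos: [0.4109, -0.3461, 0.029]
tcp_rot: [2.777, 1.467, -0.002]
wrist_force: [0.2, -0.8, 0.4]
width: 0.765
```

Run:
```python
from h import *
c=snap('side','s4'); to(.4095,-.346,.006,-34.5)
im=cv2.imread('pics/s4.png')[150:300,220:420];cv2.imwrite('pics/s4z.png',cv2.resize(im,None,fx=4,fy=4,interpolation=cv2.INTER_CUBIC))
```

```text
t 3.07 shift [-0.04 -0.26  2.43] turn [0.17 0.1  0.18] n>= 0.5852960617676081 0.03693856567147035 pos [ 0.4119 -0.3471  0.0303] w 0.7621777219315948
```

View pics/s4z.png

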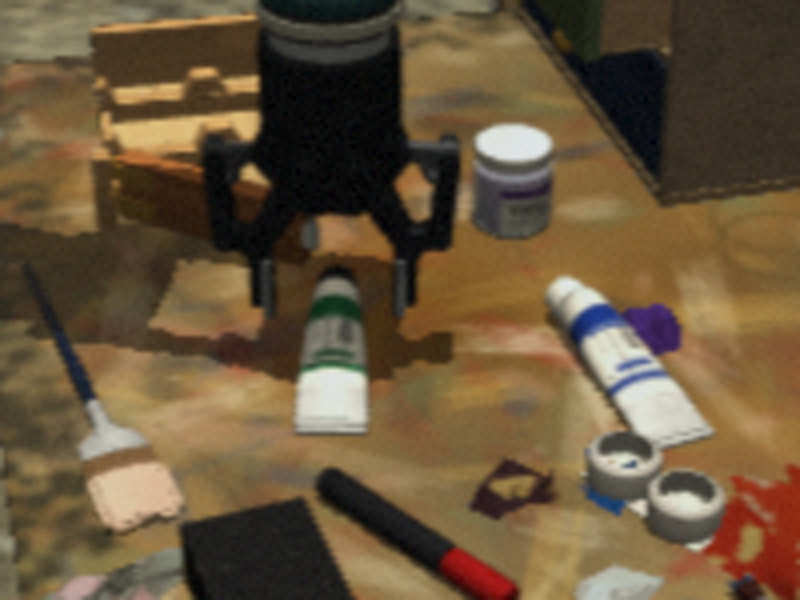

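>>> servo_tool --plan '[[[0,-0.2,1.2,0,0,0],[0,-0.2,2.3,0,0,0],[0,-0.2,2.3,0,0,0]]]'

```text
time: 3.32
tool_pos: [0.4098, -0.3456, 0.0063]
tcp_rot: [2.776, 1.466, -0.001]
wrist_force: [-0.8, 1.0, -1.0]
width: 0.76
```

>>> servo_tool --plan '[[[0,0,0,0,0,0],[0,0,0,0,0,0],[0,0,0,0,0,0],[0,0,0,0,0,0],[0,0,0,0,0,0],[0,0,0,0,0,0]]]' --claw 2 --grip_force 40

```text
time: 3.82
tool_pos: [0.4102, -0.3459, 0.0068]
tcp_rot: [2.775, 1.466, -0.0]
wrist_force: [-0.5, -0.3, 3.1]
width: 0.367
```

>>> servo_tool --plan '[[[0,0,-1,0,0,0],[0,0,-4,0,0,0],[0,0,-8,0,0,0],[0,0,-12,0,0,0],[0,0,-12,0,0,0],[0,0,-12,0,0,0]]]'

```text
time: 4.32
tool_pos: [0.4121, -0.3475, 0.131]
tcp_rot: [2.768, 1.462, 0.004]
wrist_force: [-0.4, -0.0, -1.0]
width: 0.368
```

Run:
```python
from h import *
c=snap('wrist','w5');c=snap('side','s5'); 
im=cv2.imread('pics/s5.png')[100:300,200:420];cv2.imwrite('pics/s5z.png',cv2.resize(im,None,fx=3,fy=3,interpolation=cv2.INTER_CUBIC))
# green -> notch0, tube centre 6 mm toward -x rack
u=np.array([np.cos(np.radians(66.6)),np.sin(np.radians(66.6))])
n0=np.array([.4823,-.089])+.038*np.array([-u[1],u[0]]);n1=np.array([.4823,-.089])-.038*np.array([-u[1],u[0]])
print(n0,n1,n0-.006*u,n1-.007*u)
to(*(n0-.006*u),.13,-23.4)
```

```text
[ 0.44742532 -0.07390838] [ 0.51717468 -0.10409162] [ 0.44504244 -0.07941491] [ 0.51439464 -0.1105159 ]
t 4.42 shift [ 23.94 -12.04  -0.41] turn [  0.11   0.11 -10.92] n>= 6.428050265264695 1.525193522875927 pos [ 0.4095 -0.3451  0.1266] w 0.3666529858000311
```

View pics/w5.png

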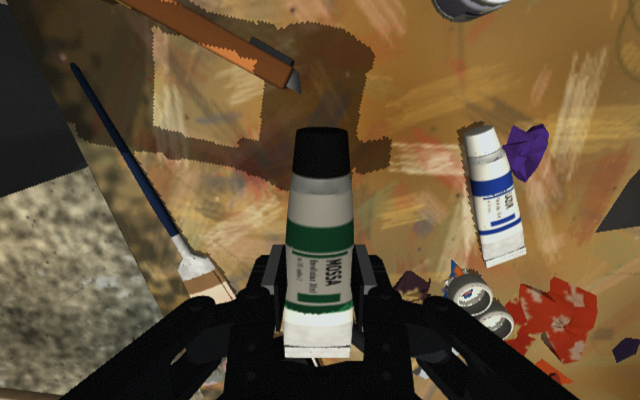

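View pics/s5z.png

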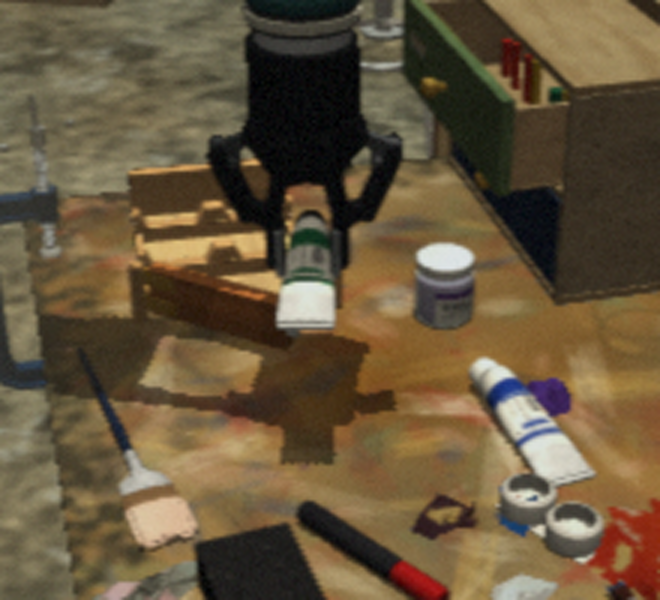

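Run:
```python
from h import *
c=load('w5'); s=bot.read_state();A=R.from_rotvec(s['tcp_rot'])
t=s['tool_pos'];
for nm,u,v,dz in [('capend',321,128,.02),('capbase',321,172,.02),('tail',317.5,352,.009),('thin band',318,306,.018)]:
    print(nm,np.round(A.inv().apply(onz(c,u,v,t[2]+dz)-t)*1000,1))
```

```text
capend [ 66.8   4.1 -20.1]
capbase [ 49.    4.2 -20.1]
tail [-55.5   2.7  -8.9]
thin band [-18.3   2.9 -18. ]
```

>>> servo_tool --plan '[[[23.9,-12,-0.4,0,0,-10.9],[23.9,-12,-0.4,0,0,-10.9],[23.9,-12,-0.4,0,0,-10.9],[23.9,-12,-0.4,0,0,-10.9],[23.9,-12,-0.4,0,0,-10.9],[23.9,-12,-0.4,0,0,-10.9],[23.9,-12,-0.4,0,0,-10.9],[23.9,-12,-0.4,0,0,-10.9],[23.9,-12,-0.4,0,0,-10.9],[23.9,-12,-0.4,0,0,-10.9]]]'

```text
time: 5.25
tool_pos: [0.444, -0.0803, 0.1285]
tcp_rot: [2.625, 1.724, -0.005]
wrist_force: [0.1, 1.1, -0.9]
width: 0.37
```

Run:
```python
from h import *
c=snap('wrist','w6');c=snap('scene','s6'); 
im=cv2.imread('pics/s6.png')[70:250,150:370];cv2.imwrite('pics/s6z.png',cv2.resize(im,None,fx=3,fy=3,interpolation=cv2.INTER_CUBIC))
to(.4450,-.0794,.06,-23.4)
```

```text
t 5.35 shift [ 0.18 -0.02  6.91] turn [ 0.01  0.16 -0.1 ] n>= 1.6576111535848306 0.02603982510209231 pos [ 0.4445 -0.081   0.1291] w 0.3640587753880151
```

View pics/w6.png

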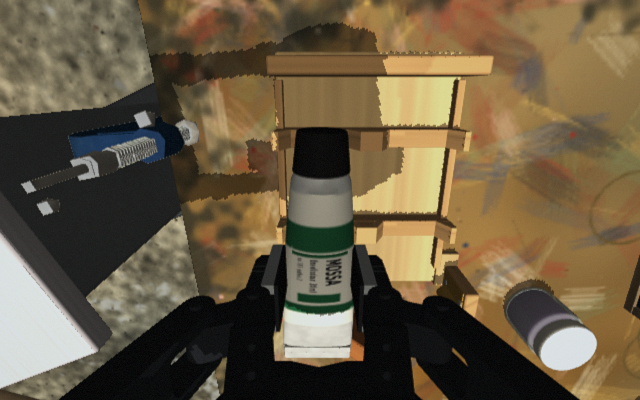

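View pics/s6z.png

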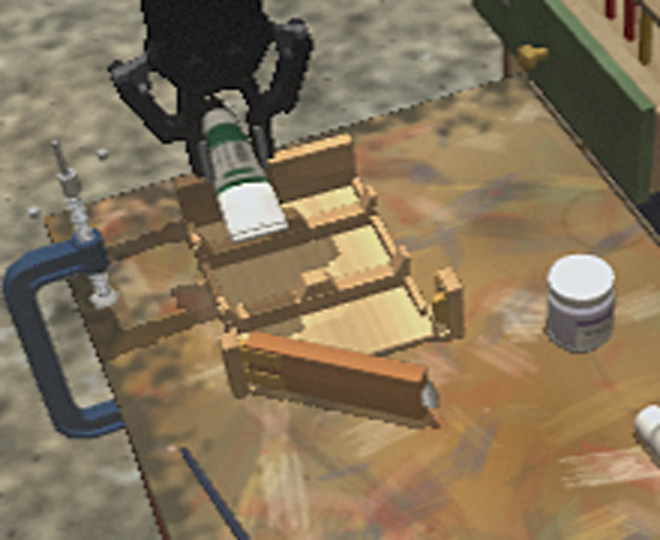

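Run:
```python
from h import *
c=load('w6')
im=cv2.imread('pics/w6.png')[40:300,250:500];cv2.imwrite('pics/w6z.png',cv2.resize(im,None,fx=3,fy=2.3,interpolation=cv2.INTER_CUBIC))
u=np.array([np.cos(np.radians(66.6)),np.sin(np.radians(66.6))]);v=np.array([-u[1],u[0]]);o=np.array([.4823,-.089])
def rk(u_,v_,z):
    d=onz(c,u_,v_,z)[:2]-o;return np.round([d@u*1000,d@v*1000],1)
print('wall top inner corners',rk(270,73,.054),rk(491,73,.054),'back board ends',rk(271,140,.038),rk(470,140,.038),'front right',rk(457,232,.038))
```

```text
wall top inner corners [83.6 69.8] [ 83.6 -70.5] back board ends [38.6 73.6] [ 38.6 -71.3] front right [-35.  -72.1]
```

View pics/w6z.png

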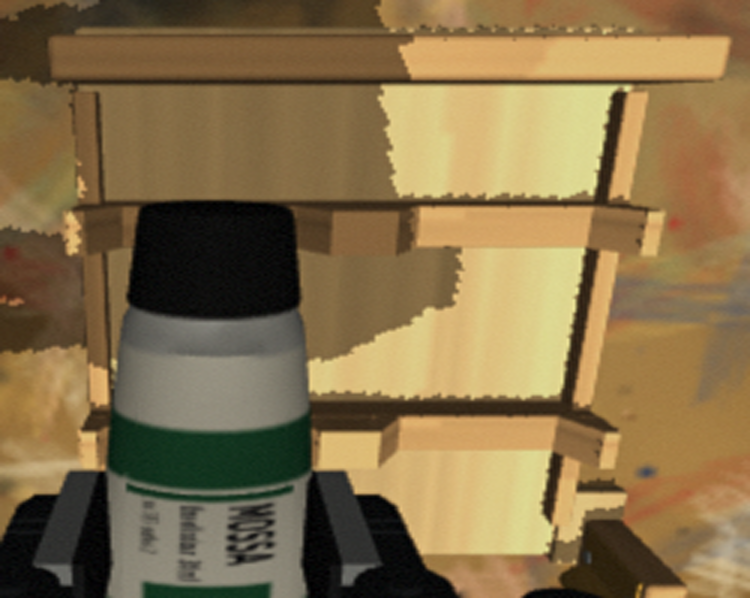

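>>> servo_tool --plan '[[[0.1,0,3,0,0,0],[0.1,0,6,0,0,0],[0.1,0,8,0,0,0],[0.1,0,9,0,0,0],[0.1,0,9.6,0,0,0],[0.1,0,9.6,0,0,0],[0.1,0,9.6,0,0,0]]]'

```text
time: 5.93
tool_pos: [0.4456, -0.081, 0.0338]
tcp_rot: [2.626, 1.72, -0.002]
wrist_force: [0.1, 0.4, -0.8]
width: 0.368
```

Run:
```python
from h import *
to(.4450,-.0794,.0315,-23.4)
```

```text
t 5.93 shift [ 0.12 -0.11  0.23] turn [ 0.07  0.15 -0.15] n>= 0.06773271773552689 0.031055121109043043 pos [ 0.4456 -0.081   0.0338] w 0.3675849239847047
```

Lower slightly, then release to 5 cm.

>>> servo_tool --plan '[[[0.1,-0.1,0.2,0,0,0],[0.1,-0.1,0.25,0,0,0],[0.1,-0.1,0.25,0,0,0]]]'

```text
time: 6.18
tool_pos: [0.4459, -0.0798, 0.0322]
tcp_rot: [2.625, 1.719, -0.0]
wrist_force: [0.0, -0.5, -1.4]
width: 0.366
```

>>> servo_tool --plan '[[[0,0,0,0,0,0],[0,0,0,0,0,0],[0,0,0,0,0,0],[0,0,0,0,0,0],[0,0,-0.5,0,0,0],[0,0,-3,0,0,0],[0,0,-7,0,0,0],[0,0,-11,0,0,0],[0,0,-11,0,0,0],[0,0,-11,0,0,0]]]' --claw 5

```text
time: 7.02
tool_pos: [0.4485, -0.0801, 0.1459]
tcp_rot: [2.62, 1.716, 0.008]
wrist_force: [-0.3, -0.3, -0.7]
width: 0.589
```

Run:
```python
from h import *
c=snap('wrist','w7');c=snap('scene','s7')
to(.5325,-.451,.12,-10.4)
```

```text
t 7.12 shift [-30.59  22.84   2.33] turn [  0.14   0.15 -13.14] n>= 9.171261028480668 1.8352044892492294 pos [ 0.4452 -0.0793  0.1419] w 0.5877193745007795
```

View pics/w7.png

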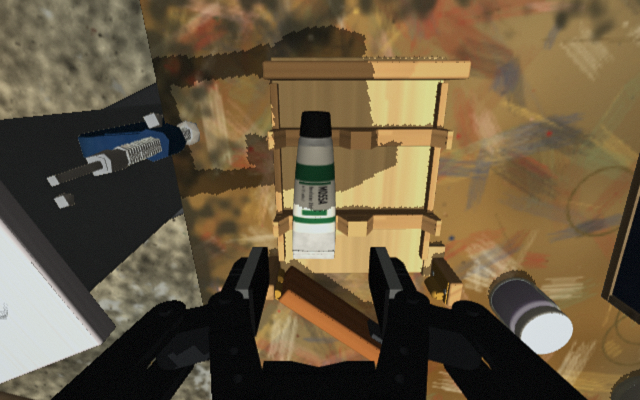

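```bash
cat >> h.py <<'E'
_u=np.array([np.cos(np.radians(66.6)),np.sin(np.radians(66.6))]);_v=np.array([-_u[1],_u[0]]);_o=np.array([.4823,-.089])
def rk(c,a,b,z):
    d=onz(c,a,b,z)[:2]-_o;return np.round([d@_u*1000,d@_v*1000],1)
E
python3 - <<'E'
from h import *
c=load('w7')
print('cap',rk(c,316,112,.051),'tail',rk(c,314.3,255,.036),'bandthick',rk(c,315.5,173,.053),'capbase',rk(c,315.5,136,.05))
E
```

```text
cap [60.2 35.5] tail [-64.5  37.6] bandthick [15.4 36.1] capbase [42.9 36. ]
```

>>> servo_tool --plan '[[[-30.6,22.8,2.3,0,0,-13.1],[-30.6,22.8,2.3,0,0,-13.1],[-30.6,22.8,2.3,0,0,-13.1],[-30.6,22.8,2.3,0,0,-13.1],[-30.6,22.8,2.3,0,0,-13.1],[-30.6,22.8,2.3,0,0,-13.1],[-30.6,22.8,2.3,0,0,-13.1],[-30.6,22.8,2.3,0,0,-13.1],[-30.6,22.8,2.3,0,0,-13.1],[-30.6,22.8,2.3,0,0,-13.1],[-30.6,22.8,2.3,0,0,-13.1],[-30.6,22.8,2.3,0,0,-13.1],[-30.6,22.8,2.3,0,0,-13.1]]]' --claw 6.5

```text
time: 8.2
tool_pos: [0.5309, -0.4489, 0.1182]
tcp_rot: [-2.413, -2.01, 0.002]
wrist_force: [0.4, 0.5, -0.1]
width: 0.762
```

Run:
```python
from h import *
c=snap('wrist','w8');
to(.5325,-.451,.006,-10.4)
```

```text
t 8.25 shift [-0.19  0.17 11.29] turn [-0.02  0.05  0.01] n>= 2.708809269123219 0.007920533433413493 pos [ 0.5312 -0.4488  0.1189] w 0.7607031061989017
```

View pics/w8.png

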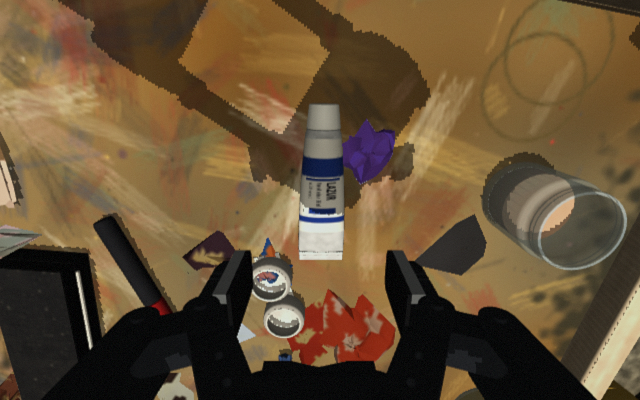

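Run:
```python
from h import *
c=load('w8');w2=load('w2')
s=bot.read_state();A=R.from_rotvec(s['tcp_rot'])
for nm,u,v,z in [('cup1',271,279,.022),('cup1R',293,277,.022),('cup1top',271,258,.022),('cup2',284,318,.022),('tail',321,255,.01),('cap',323,104,.027),('capbase',323,129,.029),('band',322,166,.03)]:
    p=onz(c,u,v,z);print(nm,np.round(p[:2],4),'tool',np.round(A.inv().apply(p-s['tool_pos'])*1000,1)[:2])
print(tri([(c,322,166),(w2,343,243)]),tri([(c,321.5,219),(w2,336,264.4)]))
```

```text
cup1 [ 0.4764 -0.5152] tool [-75.1 -42. ]
cup1R [ 0.4956 -0.5166] tool [-73.1 -22.8]
cup1top [ 0.4811 -0.4951] tool [-54.5 -41. ]
cup2 [ 0.4786 -0.5573] tool [-116.2  -32.1]
tail [ 0.5221 -0.5066] tool [-58.4   1.5]
cap [ 0.5465 -0.3793] tool [71.2  2.5]
capbase [ 0.5435 -0.3962] tool [54.1  2.6]
band [ 0.538  -0.4225] tool [27.1  1.9]
(array([ 0.53804795, -0.4238304 ,  0.02388899]), [np.float64(0.0002896091173140083), np.float64(0.0002896091173139446)]) (array([ 0.52859434, -0.47429319,  0.00565471]), [np.float64(0.00024100209130334453), np.float64(0.0002410020913030965)])
```

>>> servo_tool --plan '[[[0,0.1,4,0,0,0],[0,0.1,8,0,0,0],[0,0.1,10,0,0,0],[0,0.1,11.2,0,0,0],[0,0.1,11.2,0,0,0],[0,0.1,11.2,0,0,0]]]'

```text
time: 8.75
tool_pos: [0.5324, -0.4481, 0.0073]
tcp_rot: [-2.412, -2.012, 0.001]
wrist_force: [0.4, 0.1, 0.3]
width: 0.764
```

>>> servo_tool --plan '[[[0,0,0,0,0,0],[0,0,0,0,0,0],[0,0,0,0,0,0],[0,0,0,0,0,0],[0,0,0,0,0,0],[0,0,0,0,0,0]]]' --claw 2 --grip_force 40

```text
time: 9.25
tool_pos: [0.5343, -0.4495, 0.0105]
tcp_rot: [2.409, 2.009, 0.0]
wrist_force: [0.4, 1.6, 6.0]
width: 0.373
```

>>> servo_tool --plan '[[[0,0,-1,0,0,0],[0,0,-4,0,0,0],[0,0,-8,0,0,0],[0,0,-12,0,0,0],[0,0,-12,0,0,0],[0,0,-12,0,0,0]]]'

```text
time: 9.75
tool_pos: [0.5364, -0.4515, 0.1368]
tcp_rot: [2.401, 2.003, 0.002]
wrist_force: [-0.3, 0.1, -1.1]
width: 0.372
```

Run:
```python
from h import *
c=snap('wrist','w9');to(.5144,-.1105,.13,-23.4)
s=bot.read_state();A=R.from_rotvec(s['tcp_rot']);t=s['tool_pos']
```

```text
t 9.8 shift [33.04 -8.1   0.11] turn [ 0.46  0.25 13.06] n>= 8.15692626164125 1.8249073283679975 pos [ 0.5347 -0.45    0.1334] w 0.3753051566874402
```

View pics/w9.png

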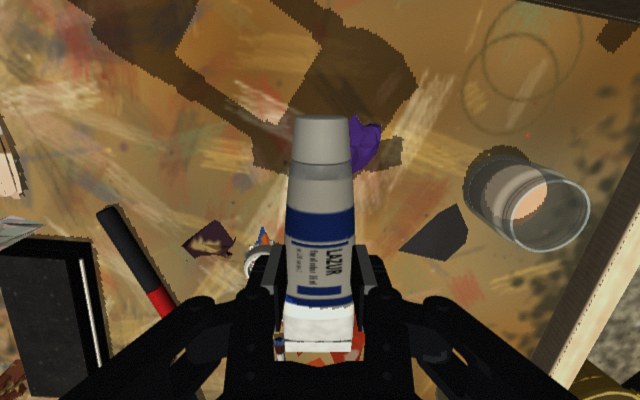

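>>> servo_tool --plan '[[[32.8,-8.1,0.1,0,0,13],[32.8,-8.1,0.1,0,0,13],[32.8,-8.1,0.1,0,0,13],[32.8,-8.1,0.1,0,0,13],[32.8,-8.1,0.1,0,0,13],[32.8,-8.1,0.1,0,0,13],[32.8,-8.1,0.1,0,0,13],[32.8,-8.1,0.1,0,0,13],[32.8,-8.1,0.1,0,0,13],[32.8,-8.1,0.1,0,0,13],[32.8,-8.1,0.1,0,0,13],[32.8,-8.1,0.1,0,0,13]]]'

```text
time: 10.8
tool_pos: [0.5137, -0.1138, 0.1294]
tcp_rot: [2.618, 1.721, 0.001]
wrist_force: [-0.6, -0.6, -1.3]
width: 0.376
```

Run:
```python
from h import *
c=snap('wrist','w10');to(.5136,-.1124,.036,-23.4)
```

```text
t 10.85 shift [ 0.18 -0.16  9.36] turn [ 0.45  0.23 -0.03] n>= 2.244940289466605 0.06996845804343393 pos [ 0.5138 -0.1141  0.1296] w 0.36879110737254706
```

View pics/w10.png

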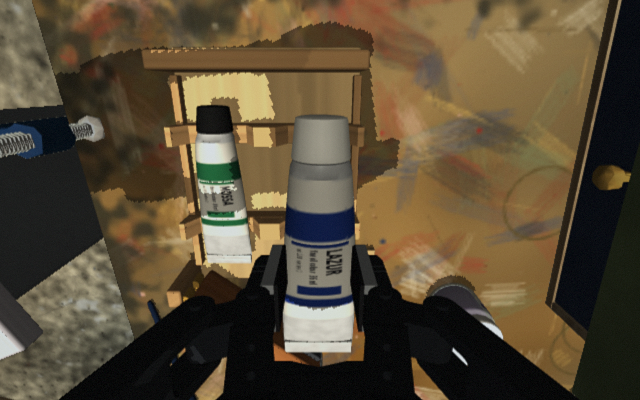

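>>> servo_tool --plan '[[[0.1,-0.1,3,0,0,0],[0.1,-0.1,6,0,0,0],[0.1,-0.1,8,0,0,0],[0.1,-0.1,9,0,0,0],[0.1,-0.1,9.2,0,0,0],[0.1,-0.1,9.2,0,0,0],[0.1,-0.1,9.2,0,0,0]]]'

```text
time: 11.43
tool_pos: [0.515, -0.1143, 0.0388]
tcp_rot: [2.618, 1.717, 0.004]
wrist_force: [-0.6, 0.4, 0.1]
width: 0.376
```

Run:
```python
from h import *
to(.5136,-.1124,.0345,-23.4)
```

```text
t 11.43 shift [ 0.12 -0.21  0.42] turn [ 0.56  0.21 -0.08] n>= 0.11705824593391476 0.08431815238518928 pos [ 0.515  -0.1143  0.0388] w 0.37623248291496414
```

>>> servo_tool --plan '[[[0.1,-0.2,0.2,0,0,0],[0.1,-0.2,0.35,0,0,0],[0.1,-0.2,0.4,0,0,0],[0.1,-0.2,0.4,0,0,0]]]'

```text
time: 11.77
tool_pos: [0.514, -0.1126, 0.0353]
tcp_rot: [2.618, 1.717, 0.005]
wrist_force: [0.6, -0.0, -1.9]
width: 0.366
```

>>> servo_tool --plan '[[[0,0,0,0,0,0],[0,0,0,0,0,0],[0,0,0,0,0,0],[0,0,0,0,0,0],[0,0,-0.5,0,0,0],[0,0,-3,0,0,0],[0,0,-7,0,0,0],[0,0,-11,0,0,0],[-4,0,-13,0,0,0],[-4,0,-13,0,0,0],[-4,0,-13,0,0,0]]]' --claw 5

```text
time: 12.68
tool_pos: [0.498, -0.15, 0.1681]
tcp_rot: [2.616, 1.712, 0.009]
wrist_force: [-0.2, 0.1, -0.7]
width: 0.583
```

Run:
```python
from h import *
c=snap('wrist','w11');c=snap('scene','s11')
print(bot.read_state()['tool_pos'])
im=cv2.imread('pics/s11.png')[90:250,150:370];cv2.imwrite('pics/s11z.png',cv2.resize(im,None,fx=3.5,fy=3.5,interpolation=cv2.INTER_CUBIC))
```

```text
[ 0.49632174 -0.1480015   0.16478399]
```

View pics/w11.png

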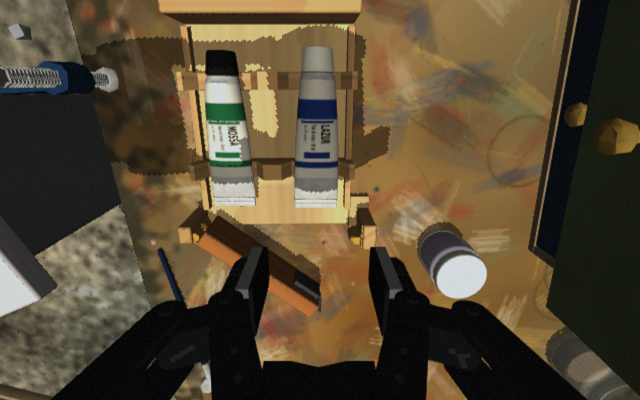

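View pics/s11z.png

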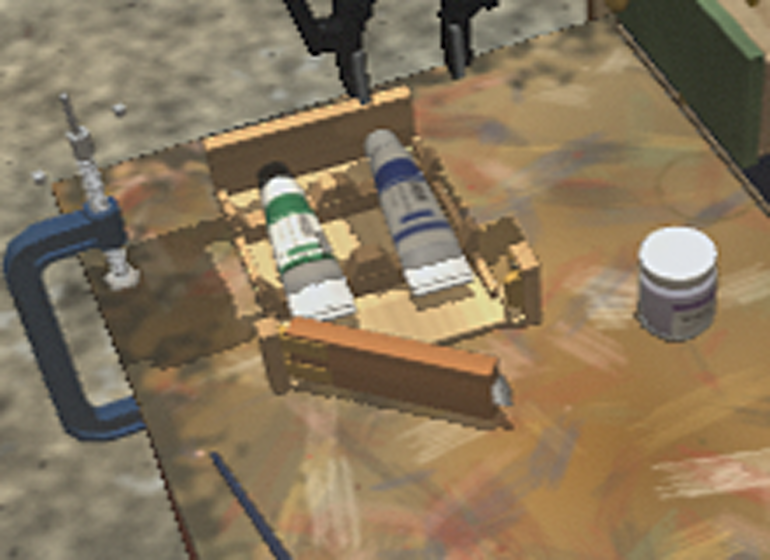

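Run:
```python
from h import *
c=load('w11');w7=load('w7')
print('B cap',rk(c,317,47,.05),'base',rk(c,318,71,.05),'tail',rk(c,316.7,206,.038));
print('G cap',rk(c,221,52,.05),'base',rk(c,222,75,.05),'tail',rk(c,233.5,204,.038))
for a,b in (((315.5,173),(225.5,115)),((315,220),(230,161)),((314.3,255),(233.5,203))): print(tri([(w7,*a),(c,*b)]))
s=load('s11')
for nm,x,y,z in [('Gtail',320,302,.038),('Gcapb',276,182,.05),('Btail',442,278,.038),('Bcapb',383,150,.05)]:
    print(nm,rk(s,150+x/3.5,90+y/3.5,z))
print('wall',rk(s,150+206/3.5,90+150/3.5,.054),rk(s,150+410/3.5,90+95/3.5,.054))
```

```text
B cap [ 60.7 -39.5] base [ 44.1 -40.1] tail [-70.3 -38.6]
G cap [57.5 32. ] base [41.5 32.9] tail [-67.6  36.8]
(array([ 0.45342452, -0.06443117,  0.03764915]), [np.float64(0.0002764377330177828), np.float64(0.0002764377330177418)])
(array([ 0.43784841, -0.10043268,  0.04012935]), [np.float64(0.0008804448093154183), np.float64(0.0008804448093153471)])
(array([ 0.420007  , -0.13688098,  0.03025634]), [np.float64(0.0009451941016717888), np.float64(0.0009451941016716454)])
Gtail [-72.2  39. ]
Gcapb [32.6 36. ]
Btail [-82.4 -37.2]
Bcapb [ 35.1 -37.9]
wall [77.3 70.6] [ 77.7 -71.4]
```

```bash
cat >> h.py <<'E'
def wp(th,r,clr):
    d=np.array([-np.sin(th),-np.cos(th)]);n=np.array([-np.cos(th),np.sin(th)])
    p=np.array([-.091,.068])+r*d+n*(.008+.011*np.cos(th)+.015*np.sin(th)+clr)
    return _o+p[0]*_u+p[1]*_v
E
python3 - <<'E'
from h import *
p=wp(.67,.105,.02);print(p)
to(*p,.165,-23.4);to(*p,.022,-23.4)
c=load('w11')
for a,b in ((205,228),(321,290),(302,314)): print('gate top',rk(c,a,b,.054))
E
```

```text
[ 0.39290936 -0.25975207]
t 12.78 shift [-14.37  -5.02  -0.03] turn [ 0.55  0.18 -0.13] n>= 3.6512600094174767 0.08285863276216678 pos [ 0.4963 -0.148   0.1648] w 0.5856741394922489
t 12.78 shift [-14.33  -5.16  14.27] turn [ 0.55  0.18 -0.13] n>= 5.005594135377139 0.08285863276216678 pos [ 0.4963 -0.148   0.1648] w 0.5856741394922489
gate top [-83.9  59.3]
gate top [-149.2  -42.1]
gate top [-176.4  -23.6]
```

>>> servo_tool --plan '[[[-14.4,-5,0,0.5,0.2,0],[-14.4,-5,0,0.5,0.2,0],[-14.4,-5,0,0.5,0.2,0],[-14.4,-5,0,0.5,0.2,0],[-14.4,-5,0,0.5,0.2,0],[-14.4,-5,0,0.5,0.2,0],[-14.4,-5,2,0.5,0.2,0],[-14.4,-5,5,0.5,0.2,0],[-14.4,-5,8,0.5,0.2,0],[-14.4,-5,8,0.5,0.2,0]]]' --claw 0

```text
time: 13.62
tool_pos: [0.3899, -0.2558, 0.0782]
tcp_rot: [-2.617, -1.717, 0.005]
wrist_force: [-1.2, 1.4, -0.4]
width: 0.003
```

Run:
```python
from h import *
c=snap('wrist','w12');c=snap('scene','s12')
p=wp(.67,.105,.02)
to(*p,.022,-23.4)
im=cv2.imread('pics/s12.png')[90:270,150:370];cv2.imwrite('pics/s12z.png',cv2.resize(im,None,fx=3.2,fy=3.2,interpolation=cv2.INTER_CUBIC))
```

```text
t 13.72 shift [-0.14  0.07  6.11] turn [-0.23 -0.11 -0.04] n>= 1.465964163223659 0.03606389014284243 pos [ 0.3929 -0.2584  0.0831] w 0.0009764409337243506
```

View pics/w12.png

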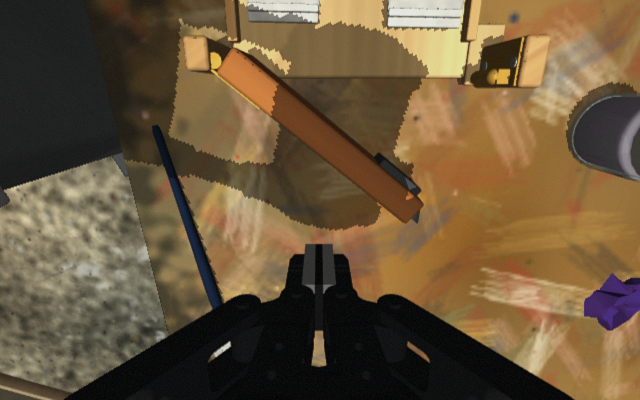

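View pics/s12z.png

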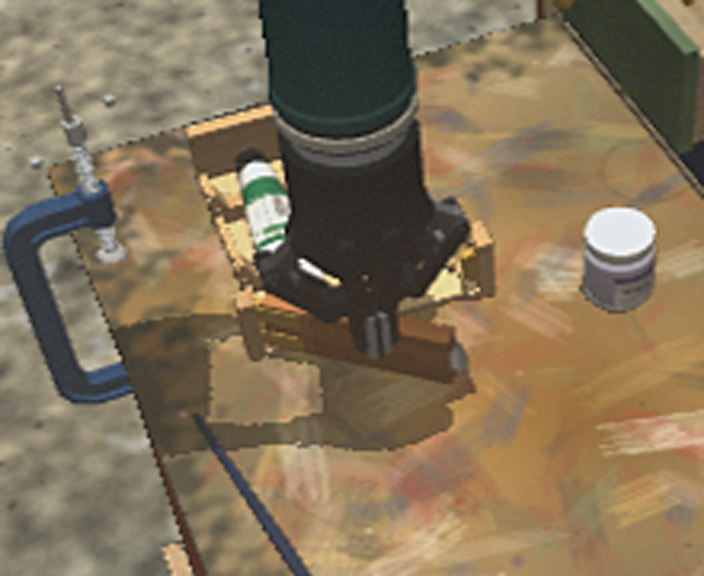

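Run:
```python
from h import *
c=load('s12');s=bot.read_state();t=s['tool_pos'];A=R.from_rotvec(s['tcp_rot']).as_matrix()
f=lambda x,y:(150+x/3.2,90+y/3.2)
print('tip',proj(c,t),f(375,355))
for a in (-.06,-.05,-.04,.04,.05,.06):
    print(a,[tuple(np.round((np.array(proj(c,t+A[:,1]*a+[0,0,h]))-[150,90])*3.2)) for h in (.02,.04,.06,.08)])
```

```text
tip (np.float64(267.6574375211055), np.float64(196.60950571910254)) (267.1875, 200.9375)
-0.06 [(np.float64(277.0), np.float64(348.0)), (np.float64(272.0), np.float64(325.0)), (np.float64(267.0), np.float64(302.0)), (np.float64(262.0), np.float64(277.0))]
-0.05 [(np.float64(293.0), np.float64(343.0)), (np.float64(288.0), np.float64(320.0)), (np.float64(284.0), np.float64(297.0)), (np.float64(279.0), np.float64(272.0))]
-0.04 [(np.float64(309.0), np.float64(338.0)), (np.float64(305.0), np.float64(316.0)), (np.float64(301.0), np.float64(292.0)), (np.float64(296.0), np.float64(267.0))]
0.04 [(np.float64(436.0), np.float64(300.0)), (np.float64(434.0), np.float64(277.0)), (np.float64(432.0), np.float64(253.0)), (np.float64(429.0), np.float64(229.0))]
0.05 [(np.float64(451.0), np.float64(295.0)), (np.float64(450.0), np.float64(272.0)), (np.float64(448.0), np.float64(248.0)), (np.float64(445.0), np.float64(224.0))]
0.06 [(np.float64(467.0), np.float64(291.0)), (np.float64(465.0), np.float64(268.0)), (np.float64(463.0), np.float64(244.0)), (np.float64(462.0), np.float64(219.0))]
```

Run:
```python
from h import *
s=bot.read_state();A=R.from_rotvec(s['tcp_rot'])
for th in (.67,.5,.4,.3,.25,.2,.15,.1,.05,0,-.03):
    p=wp(th,.105,0);print(th,np.round(A.inv().apply(np.r_[p,.03]-s['tool_pos'])*100,2))
```

```text
0.67 [1.43 1.31 5.31]
0.5 [2.77 2.72 5.31]
0.4 [3.69 3.43 5.31]
0.3 [4.69 4.04 5.3 ]
0.25 [5.22 4.31 5.3 ]
0.2 [5.77 4.55 5.3 ]
0.15 [6.33 4.76 5.31]
0.1 [6.91 4.93 5.31]
0.05 [7.49 5.08 5.31]
0 [8.09 5.19 5.31]
-0.03 [8.45 5.24 5.31]
```

>>> servo_tool --plan '[[[0,0,2.5,0,0,0],[0,0,5.2,0,0,0],[0,0,5.2,0,0,0],[0.7,0.7,5.2,0,0,0],[1.4,1.3,5.2,0,0,0],[1.9,1.8,5.2,0,0,0],[2.3,2.2,5.2,0,0,0],[2.8,2.7,5.2,0,0,0],[3.2,3.1,5.2,0,0,0],[3.7,3.4,5.2,0,0,0],[4.2,3.7,5.2,0,0,0],[4.7,4,5.2,0,0,0],[4.7,4,5.2,0,0,0],[4.7,4,5.2,0,0,0]]]'

```text
time: 14.88
tool_pos: [0.4483, -0.2307, 0.0309]
tcp_rot: [-2.622, -1.722, 0.001]
wrist_force: [0.2, -0.2, -0.0]
width: -0.001
```

Run:
```python
from h import *
c=snap('wrist','w13')
s=bot.read_state();A=R.from_rotvec(s['tcp_rot'])
for th in (.3,.25,.2,.15,.1,.05,0,-.03):
    p=wp(th,.105,0);print(th,np.round(A.inv().apply(np.r_[p,.03]-s['tool_pos'])*100,2))
```

```text
0.3 [-0.02  0.06  0.09]
0.25 [0.51 0.33 0.09]
0.2 [1.06 0.57 0.09]
0.15 [1.62 0.78 0.09]
0.1 [2.19 0.95 0.09]
0.05 [2.78 1.1  0.09]
0 [3.37 1.21 0.09]
-0.03 [3.74 1.26 0.09]
```

View pics/w13.png

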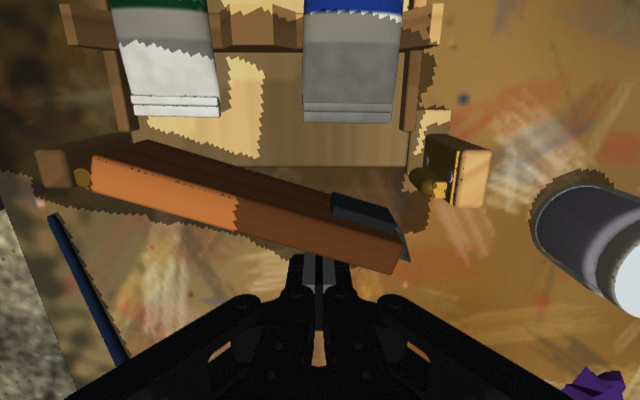

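>>> servo_tool --plan '[[[0.5,0.3,0,0,0,0],[1,0.6,0,0,0,0],[1.4,0.8,0,0,0,0],[1.8,0.9,0,0,0,0],[2.2,1,0,0,0,0],[2.5,1.1,0,0,0,0],[2.8,1.1,0,0,0,0],[3.1,1.1,0,0,0,0],[3.3,1.1,0,0,0,0],[3.5,1.1,0,0,0,0],[3.5,1.1,0,0,0,0]]]'

```text
time: 15.85
tool_pos: [0.4719, -0.2043, 0.031]
tcp_rot: [-2.622, -1.725, 0.004]
wrist_force: [-2.7, -7.9, -0.7]
width: -0.002
```

Run:
```python
from h import *
c=snap('wrist','w14')
s=bot.read_state();A=R.from_rotvec(s['tcp_rot']);print(s['wrist_force'],s['tool_pos'])
for th in (.05,0,-.03):
    p=wp(th,.105,0);print(th,np.round(A.inv().apply(np.r_[p,.03]-s['tool_pos'])*100,2))
```

```text
[-2.04873096 -8.14042544 -0.52871385] [ 0.47188251 -0.20434138  0.03102018]
0.05 [-0.6  -0.04  0.1 ]
0 [-0.    0.08  0.1 ]
-0.03 [0.36 0.13 0.1 ]
```

View pics/w14.png

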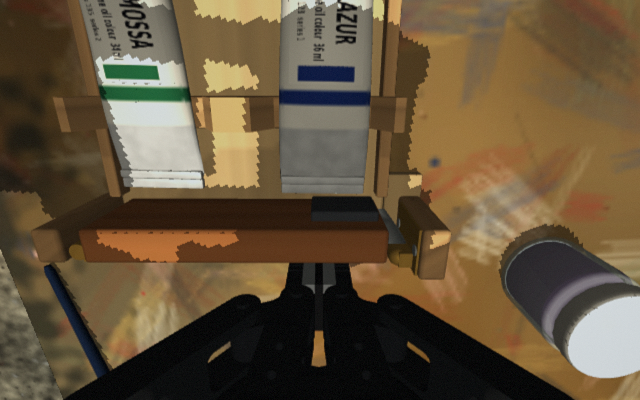

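>>> servo_tool --plan '[[[0.2,0,0,0,0,0],[0.4,0,0,0,0,0],[0.6,0,0,0,0,0],[0.6,0,0,0,0,0]]]'

```text
time: 16.23
tool_pos: [0.472, -0.2042, 0.0311]
tcp_rot: [2.619, 1.73, -0.018]
wrist_force: [-12.5, -24.3, -0.7]
width: 0.002
```

Run:
```python
from h import *
c=snap('wrist','w15')
s=bot.read_state();print(s['wrist_force'],s['tool_pos'],(s['tool_pos'][:2]-_o)@_u)
im=cv2.imread('pics/w15.png')[130:300,20:480];cv2.imwrite('pics/w15z.png',cv2.resize(im,None,fx=1.7,fy=1.7,interpolation=cv2.INTER_CUBIC))
```

```text
Traceback (most recent call last):
NameError: name '_o' is not defined. Did you mean: 'to'?
```

>>> servo_tool --plan '[[[-1,0,0,0,0,0],[-3,0,0,0,0,0],[-5,0,0,0,0,0],[-6,0,-4,0,0,0],[-6,0,-8,0,0,0],[-6,0,-12,0,0,0],[-6,0,-16,0,0,0],[-6,0,-16,0,0,0]]]'

```text
time: 16.95
tool_pos: [0.455, -0.2609, 0.2016]
tcp_rot: [2.607, 1.722, -0.005]
wrist_force: [0.6, 0.1, 1.1]
width: -0.0
```

Run:
```python
from h import *
import h
c=snap('wrist','w16');s=snap('scene','s16');d=snap('side','d16')
st=bot.read_state();print(st['time'],st['wrist_force'],st['tool_pos'])
for n,(a,b,w,hh) in {'w16':(180,60,260,190),'s16':(190,90,140,130),'d16':(220,140,120,90)}.items():
    im=cv2.imread(f'pics/{n}.png')[b:b+hh,a:a+w];k=min(780/w,580/hh);cv2.imwrite(f'pics/{n}z.png',cv2.resize(im,None,fx=k,fy=k,interpolation=cv2.INTER_CUBIC))
```

```text
17.1 [-0.31514725  0.90972923 -0.49448327] [ 0.4501348  -0.2578968   0.19233754]
```

View pics/w16z.png

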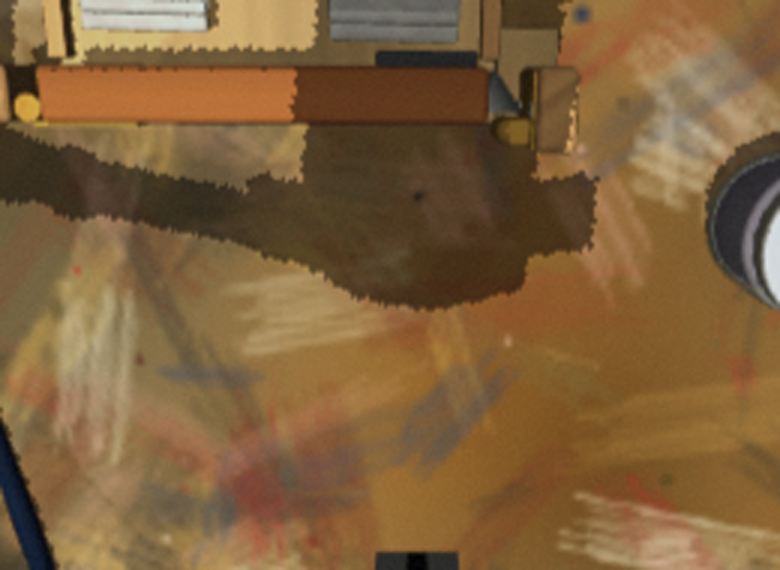

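View pics/s16z.png

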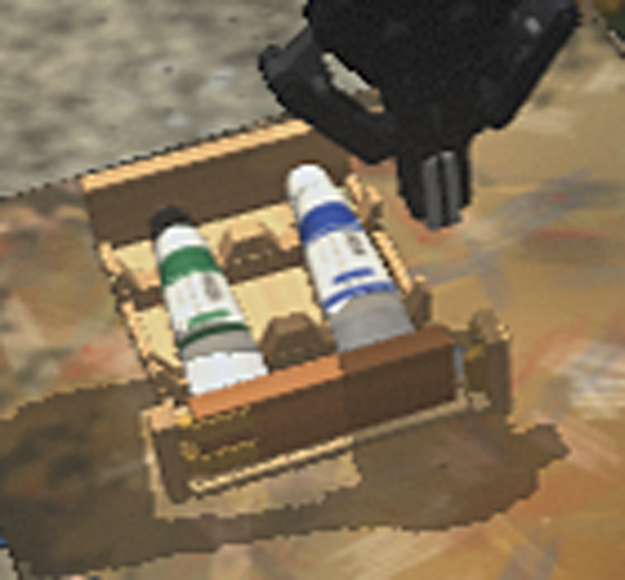

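View pics/w16.png

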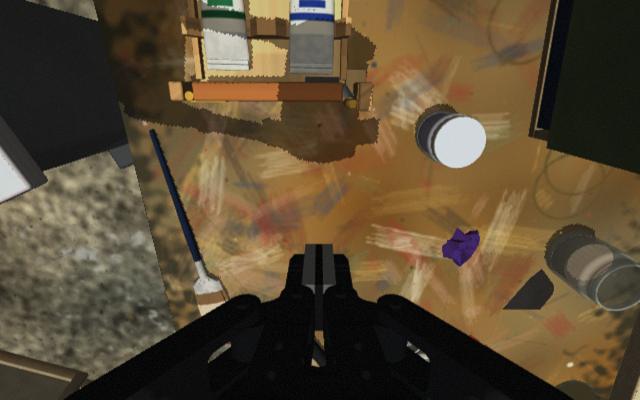

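>>> servo_tool --plan '[[[5,1,-6,0,0,0],[9,1,-8,0,0,0],[9,1,-8,0,0,0],[9,1,-8,0,0,0],[9,1,-8,0,0,0],[9,1,-8,0,0,0],[9,1,-8,0,0,0]]]'

```text
time: 17.68
tool_pos: [0.4934, -0.1784, 0.2685]
tcp_rot: [2.622, 1.731, -0.02]
wrist_force: [0.1, -0.7, 0.3]
width: -0.001
```

```bash
sed -i 's/\b_u\b/RU/g;s/\b_v\b/RV/g;s/\b_o\b/RO/g' h.py
python3 - <<'E'
from h import *
c=snap('wrist','w17')
im=cv2.imread('pics/w17.png')[20:270,190:440];cv2.imwrite('pics/w17z.png',cv2.resize(im,None,fx=2.4,fy=2.4,interpolation=cv2.INTER_CUBIC))
E
```

```text
(no output)
```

View pics/w17z.png

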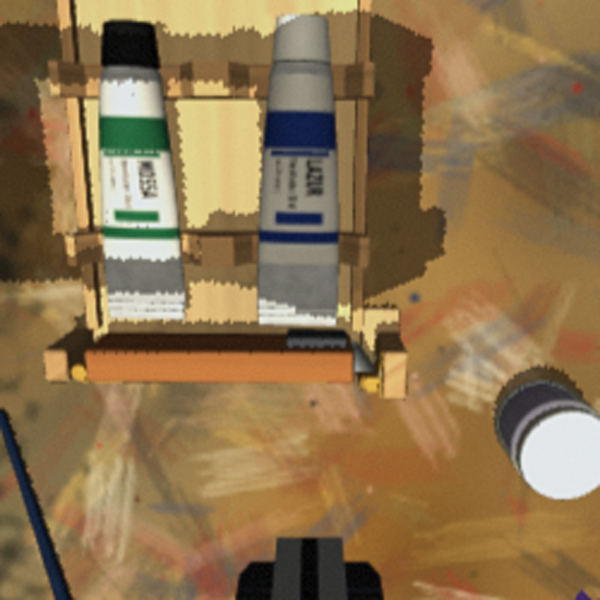

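Run:
```python
from h import *
c=load('w17');f=lambda x,y,z:rk(c,190+x/2.4,20+y/2.4,z)
for n,a in {'Gbase':(131,67,.05),'Gtail':(145,314,.038),'Bbase':(303,62,.05),'Btail':(299,320,.038),'gateL':(86,381,.054),'gateR':(352,381,.054),'gateinL':(86,350,.054),'gateinR':(352,348,.054)}.items(): print(n,f(*a))
s=bot.read_state();print(s['time'],s['wrist_force'])
```

```text
Gbase [40.6 32.8]
Gtail [-69.   36.6]
Bbase [ 42.9 -41.1]
Btail [-71.6 -39.2]
gateL [-98.8  63.9]
gateR [-98.  -65.1]
gateinL [-83.3  62.4]
gateinR [-81.6 -64.8]
17.7333 [ 0.00744222  0.23577026 -0.13188772]
```

```bash
python3 -c "
from h import *
print(finish_job())"
```

```text
the job is handed in; nothing more can be done
None
```

Both tubes are in the rack and the gate is shut and latched. I handed the job in at about 17.7 s; it reports no verdict.

**Tubes:** I laid green in notch0 and blue in notch1, caps toward the end wall, before moving the gate. The last wrist view puts both centres about 9 mm from the notch points along the rack (limit 18 mm) and 2–4 mm across (limit 9 mm). Both lie lengthwise within about 0.04 rad. I did not measure their tilt or final height precisely; they look seated in the pictures.

**Gate:** I pushed it with closed fingers until it stopped moving at 27 N. The outer face measures 98–99 mm from the rack centre at both ends, against 99 mm nominal, so it is within about 0.015 rad of shut. The bolt looks fully out behind the brass strike, roughly 10 mm proud.

**Bystanders:** I never knowingly touched the jar or the twin cup. The jar looks unmoved in the last views; the cup was outside the close-up views at the end, so I did not re-check it. The arm was clear of everything at hand-in, with about 0.3 N on the wrist.

**Disagreements between checks:**
- Heights from two wrist views read up to 14 mm low, mostly 5–9 mm; I planned with the text's heights, which agreed with the contacts.
- The scene camera read about 6 mm short along the rack compared with the wrist camera.

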